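Repack the rapid-test kit caddy

ROBOT

A 6-joint arm with a two-finger parallel gripper is mounted at the origin on the work surface. World frame = base frame: x ahead of the robot, y to its left, z up, the work surface at z = 0. Lengths are in mm, angles in rad, forces in N, time in s.
With the tool pointing down it reaches from about 350 to 775 mm from the base axis. Payload 7.3 kg.
Tool frame: the origin (TCP) lies at the very end of the fingers, on their centre line; the grasp point (between the pads) lies 19 mm behind it; z points along the fingers, y is the line along which they close (so a half turn about z gives the same grasp; the last joint's range is limited). The gripper opens to 92 mm and grips with 3 to 60 N. Pads are 19 mm wide; open, the fingers measure 130 mm over their backs; the gripper's body (75 mm by 190 mm) begins 47 mm behind the grasp point.
Start: joints at [-1.408, 0.342, 1.524, -0, 1.275, -0.146], TCP at [159.578, -500.18, 226.741] pointing down, gripper open.
Joint ranges: [-2.53, 2.53], [-0.77, 2.02], [0.04, 2.7], [-1, 4.14], [0.28, 2.66], [-3.11, 3.11]. Speed limits (rad/s): [2.57, 2.57, 3.14, 3.14, 3.14, 3.14].

INTERFACE

Orientations are given as [roll, pitch, yaw] about the fixed x, y, z axes, in that order (R = Rz(yaw) Ry(pitch) Rx(roll)).
In Python, from plant import get_obs, vision, workorder gives the robot as it stands.
- The arm moves only by the shell command python3 -m pendant 'ROWS' [OPENING]. ROWS is a JSON object of lists of equal length, an entry for each row: "dp": the shift along the tool's x, y, z in m, a list of three; "rotation": the turn, a rotation vector about the tool's x, y, z in rad, a list of three. A call has 1 to 8 rows; each row is the pose to reach, as a shift and turn from the pose commanded when the call began, along the tool's axes at that moment; what a row does not reach only later rows make up. A row lasts 1/8 s, in which the tool goes at most 62.5 mm and 10.7 degrees, less where a joint would pass 70% of its speed; a pose out of reach is approached as far as the arm can. A call with a gripper value outside its range is refused whole. OPENING is the finger opening in m, from 0 to 0.0918, set as the call begins (- or left out, the last holds). The fingers move at their own pace and stop on an object; the grip force is fixed at half the most. Time passes only in rows, so rows that repeat a pose let the fingers close. It gives the time, the measured TCP pose, the force, the opening and the grip force at its end, in the units of the state.
- get_obs(): the state, without advancing time (a new reading comes with each control period).
- vision.capture(name): name is "scene" or "top"; returns a dict with "pixels" (400x640x3 uint8, red, green, blue), "vfov" (degrees; the focal length in pixels is half the picture's height over the tangent of half this angle, whatever the lens; pixels are square), "cx", "cy" (the principal point, pixels), "dist" ([k1, k2, p1, p2, k3] as OpenCV has them; the pictures are not rectified), "pose" (4x4, takes a point from camera to world coordinates). Camera axes: x right, y up, looking along -z (the intrinsics and any distortion apply to the point x, -y, -z); pixel columns grow to the right and rows downward; lengths in mm; the calibration is good to about 2 mm. A picture is of the moment at which its call begins. There is no depth.
- workorder.close_job(): hands the job in; it is judged then, once.
The state is a dict: "time": time; "joint_positions": joint angles; "dq": joint speeds; "tau": joint torques, N m; "tool_pos": TCP position; "tcp_rot": TCP orientation; "contact_force": force on the tool from outside, world axes, zero at the start; "moment": the same for the moment, N m; "grip_width": finger opening in mm; "finger_force": force on a finger pad.
Only numpy, scipy, OpenCV 4.12 (cv2) and the standard library are available. Lean on these libraries where they do the work, as an engineer would, in place of code of your own. Each camera call takes 0.05 s, during which the arm holds its last target. There are 200 camera calls.

TASK

Pack the test kit back into its white caddy for the fridge: the capped buffer bottle into the round cup, the capped control vial into the small square pocket, the test cartridge into the narrow oblong pocket and the pipette tip box into the wide one, each standing upright on the floor of its own pocket. Do not lay the bottle or the vial over on the way, and leave the two opened empties, the bottle without a cap and the vial without a cap, standing where they are.

Things in the scene. Friction and masses are not known exactly. Their poses are not given: they have to be found in the camera images.
- bottle: The kit's buffer bottle, closed: white, round, 30 mm diameter up to 52 mm, then a shoulder, a 19 mm grey cap and a grey cone nozzle, 85 mm tall in all; about 45 g, standing. For the round cup. Origin: centre of its underside, z up. Grip it with the fingertips 24 mm or more above its underside, so that they clear the pocket walls.
- vial: The kit's control vial, closed: clear-grey, round, 22 mm diameter, with a ribbed white screw cap of the same width, 55 mm tall in all; about 25 g, standing. For the square pocket. Origin: centre of its underside, z up. Grip it with the fingertips 24 mm or more above its underside, so that they clear the pocket walls.
- cartridge: The kit's test cartridge: white and grey block with round chamber and flat lid, 52 mm long (its x), 28 mm wide (its y, grip across this), 50 mm tall; about 40 g. For the narrow pocket, lengthwise, either way round. Origin: centre of its underside, z up. Grip it with the fingertips 24 mm or more above its underside, so that they clear the pocket walls.
- tip_box: The kit's closed pipette tip box: black base, clear lid, white tips inside, 66 mm long (its x), 44 mm wide (its y, grip across this), 45 mm tall; about 60 g. For the wide pocket, lengthwise, either way round. Origin: centre of its underside, z up. Grip it with the fingertips 24 mm or more above its underside, so that they clear the pocket walls.
- open_bottle: Look-alike, leave standing: emptied bottle without cap or nozzle, same white 30 mm body, bare 17 mm neck with dark open mouth, 64 mm tall. Origin: centre of its underside, z up. Low clutter (a marker pen, a loose nozzle cap, up to 23 mm tall) also lies among the things.
- open_vial: Look-alike, leave standing: emptied vial without cap, same clear-grey 22 mm body, open and hollow, 42 mm tall. Origin: centre of its underside, z up. Other equipment stands only beyond 0.73 m from the base and at the table's sides; flat papers up to 12 mm tall lie within 0.36 m of the base.
- round_cup: Grey insert fixed in a cell of the caddy: 96 mm square foot with a round cup, 48 mm inside diameter, 3 mm wall. Place of the bottle. Inner floor 3 mm and rim 20 mm above the origin, which is the centre of the insert's underside, 4 mm above the table; z up, x and y along the caddy's sides.
- square_pocket: Grey insert fixed in a cell of the caddy: 96 mm square foot with a square pocket, 40 x 40 mm inside, 3 mm walls. Place of the vial. Inner floor 3 mm and rim 20 mm above the origin, which is the centre of the insert's underside, 4 mm above the table; z up, x and y along the caddy's sides.
- narrow_pocket: Grey insert fixed in a cell of the caddy: 96 mm square foot with a narrow oblong pocket, 70 mm (its x) by 46 mm (its y) inside, 3 mm walls. Place of the cartridge. Inner floor 3 mm and rim 20 mm above the origin, which is the centre of the insert's underside, 4 mm above the table; z up, x and y along the caddy's sides.
- wide_pocket: Grey insert fixed in a cell of the caddy: 96 mm square foot with a wide oblong pocket, 84 mm (its x) by 62 mm (its y) inside, 3 mm walls. Place of the tip box. Inner floor 3 mm and rim 20 mm above the origin, which is the centre of the insert's underside, 4 mm above the table; z up, x and y along the caddy's sides. Caddy: fixed white tray, 216 mm square, rim 18 mm high, cells 105 mm apart.
There are look-alikes about, which are no part of the job. Leave any blue look-alike of the open_vial alone. Leave any yellow look-alike of the bottle alone.

How it is judged (in metres and radians):
At the end, for the whole second after the job is handed in: Bottle, vial, cartridge and tip box each in its own pocket: within 15 mm of its centre, underside under 6 mm above the insert's underside, upright within 0.12 rad, at rest; the open bottle and open vial upright within 20 mm of where they stood (horizontal distance between bottle and round_cup below 0.015 m and z of bottle in the frame of round_cup between 0 and 0.006 m and angle between each of bottle, vial, cartridge, tip_box's own z axis and vertical below 0.12 rad and linear speed of each of bottle, vial, cartridge, tip_box below 0.02 m/s and horizontal distance between vial and square_pocket below 0.015 m and z of vial in the frame of square_pocket between 0 and 0.006 m and horizontal distance between cartridge and narrow_pocket below 0.015 m and z of cartridge in the frame of narrow_pocket between 0 and 0.006 m and horizontal distance between tip_box and wide_pocket below 0.015 m and z of tip_box in the frame of wide_pocket between 0 and 0.006 m and distance of each of open_bottle, open_vial from where it was at the start of the episode below 0.02 m and angle between each of open_bottle, open_vial's own z axis and vertical below 0.15 rad); the robot touches nothing.
It fails at once if the open bottle is shifted by more than 20 mm or knocked over (distance of open_bottle from where it was at the start of the episode above 0.02 m or angle between open_bottle's own z axis and vertical above 0.6 rad).
It fails at once if the open vial is shifted by more than 20 mm or knocked over (distance of open_vial from where it was at the start of the episode above 0.02 m or angle between open_vial's own z axis and vertical above 0.6 rad).
It fails at once if the kit's capped bottle is laid or knocked over (more than 45 degrees from upright) (angle between bottle's own z axis and vertical above 0.8 rad).
It fails at once if the kit's capped vial is laid or knocked over (more than 45 degrees from upright) (angle between vial's own z axis and vertical above 0.8 rad).
It also fails if it takes over 109 s, if anything falls off the work surface, if the arm or the gripper's body presses on something with over 40 N, if the wrist force passes 120 N, or if a joint passes its speed limit or range.

## Working session

There is one attempt and no reset: what is moved stays moved. The work goes in short steps, Python scripts to look and compute and a shell command to move; the robot and the scene stay as the last step left them, time stands still between calls to the robot, and variables do not carry over. Pictures are saved under pics/ and viewed, at most 14 in all, crops included, and the job is handed in when it is done.

```bash
mkdir -p pics; ls; python3 - <<'E'
from plant import get_obs, vision
import cv2,pickle
o=get_obs();print({k:o[k] for k in("time","tool_pos","tcp_rot","grip_width")})
for n in("scene","top"):
    c=vision.capture(n);pickle.dump(c,open(f"{n}.pkl","wb"))
    cv2.imwrite(f"pics/{n}0.png",cv2.cvtColor(c["pixels"],cv2.COLOR_RGB2BGR))
    print(n,c["vfov"],c["cx"],c["cy"],c["dist"],c["pose"])
E
```

```text
pics
{'time': 0.0, 'tool_pos': array([ 159.50104992, -499.77288098,  226.05536682]), 'tcp_rot': array([-3.14009262e+00, -2.01177197e-04,  3.08773320e-01]), 'grip_width': 92.14318564771935}
scene 49.0403881986083 323.8257448533452 208.13590328901992 [-0.12067275  0.          0.          0.          0.        ] [[ 8.62566002e-01 -3.11492024e-01  3.98688614e-01  9.11252513e+02]
 [ 5.05387039e-01  4.93482892e-01 -7.07854912e-01 -6.98139592e+02]
 [ 2.37451488e-02  8.12063640e-01  5.83085597e-01  5.77125496e+02]
 [ 0.00000000e+00  0.00000000e+00  0.00000000e+00  1.00000000e+00]]
top 48.628117984552944 320.41269875754523 197.12004187038207 [0.00804359 0.         0.         0.         0.        ] [[ 2.17724518e-03  9.84761951e-01 -1.73894106e-01  2.95710892e+02]
 [-9.99997210e-01  1.98473211e-03 -1.28095453e-03 -3.18507527e+01]
 [-9.16302065e-04  1.73896410e-01  9.84763524e-01  1.21027254e+03]
 [ 0.00000000e+00  0.00000000e+00  0.00000000e+00  1.00000000e+00]]
```

View pics/scene0.png

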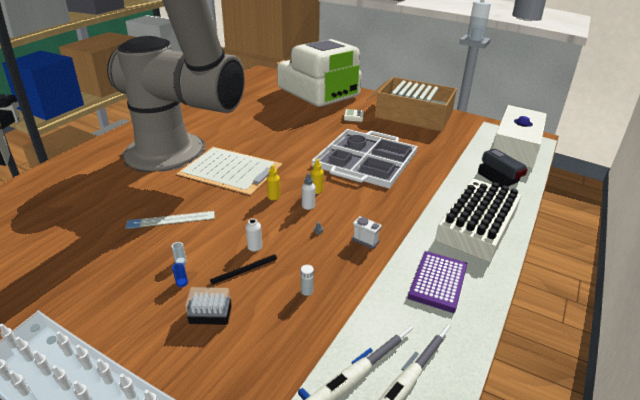

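View pics/top0.png

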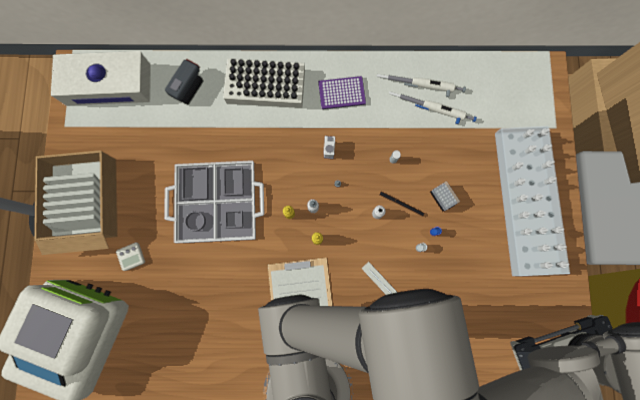

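The pictures show (top view): caddy (214,202), with the wide pocket upper left, narrow upper right, round cup lower left and square lower right.

Candidates:
- White bottles: (313,206) has a grey nozzle, so it is the kit bottle. (379,212) is bare, so it is the empty. The yellow ones at (288,211) and (317,238) are look-alikes.
- Vials: (395,157) has a white cap, so it is the kit vial. (422,247) is open and clear. (436,231) is the blue look-alike.
- Cartridge is at (329,147) and tip box at (445,197).

I'll confirm these in enlarged crops.

```bash
cat > h.py <<'E'
import numpy as np, cv2, pickle
from plant import get_obs, vision
def cam(c):
    f=200/np.tan(np.radians(c["vfov"])/2)
    return np.array([[f,0,c["cx"]],[0,f,c["cy"]],[0,0,1]]),np.array(c["dist"],float),np.array(c["pose"],float)
def ray(c,uv,z):
    K,d,P=cam(c); p=cv2.undistortPoints(np.array([[uv]],float),K,d)[0,0]
    v=P[:3,:3]@[p[0],-p[1],-1]; o=P[:3,3]
    return o+v*(z-o[2])/v[2]
def proj(c,X):
    K,d,P=cam(c); q=(np.atleast_2d(X)-P[:3,3])@P[:3,:3]*[1,-1,-1]
    return cv2.projectPoints(q,np.zeros(3),np.zeros(3),K,d)[0][:,0]
def crop(px,x0,y0,x1,y1,s,fn):
    cv2.imwrite(fn,cv2.cvtColor(cv2.resize(px[y0:y1,x0:x1],None,fx=s,fy=s,interpolation=cv2.INTER_CUBIC),cv2.COLOR_RGB2BGR))
E
python3 - <<'E'
from h import *
t=pickle.load(open("top.pkl","rb"))["pixels"];s=pickle.load(open("scene.pkl","rb"))["pixels"]
crop(t,272,130,472,260,4,"pics/t1.png"); crop(t,160,150,270,250,6,"pics/t2.png"); crop(s,165,150,390,330,3.5,"pics/s1.png")
E
```

```text
(no output)
```

View pics/t1.png

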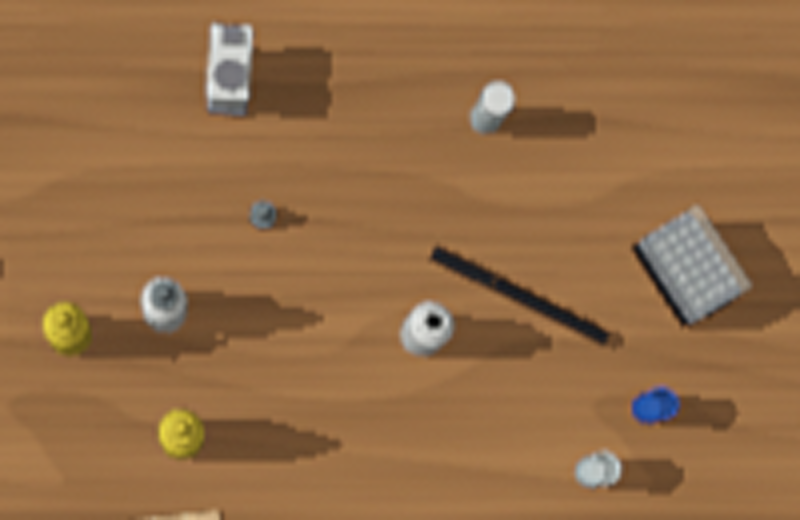

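View pics/t2.png

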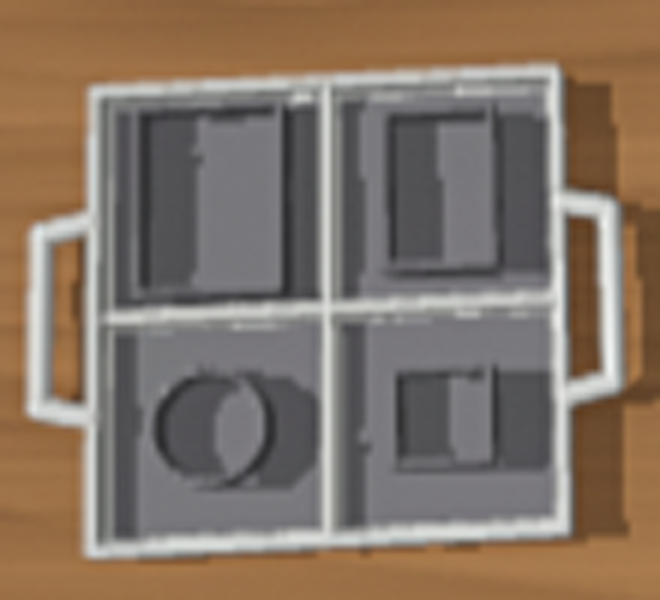

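View pics/s1.png

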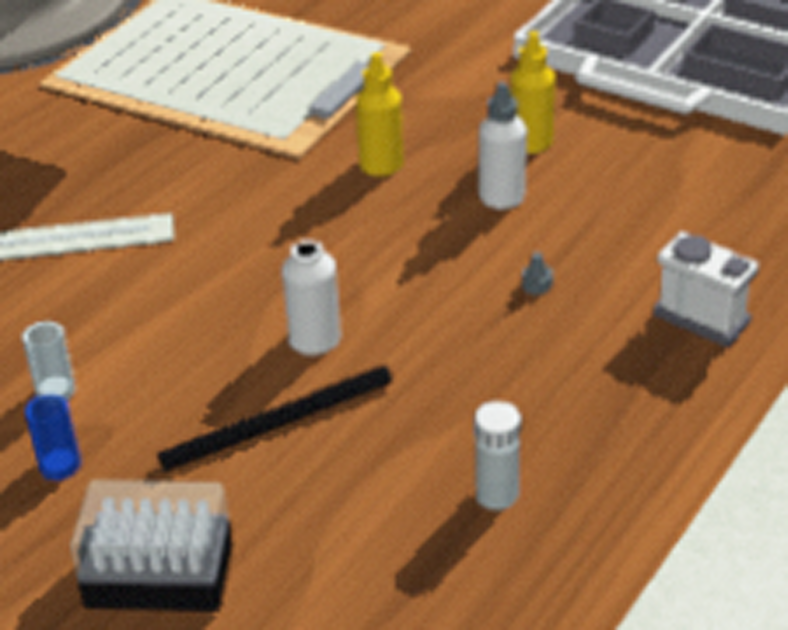

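```bash
cat > m.py <<'E'
from h import *
T=pickle.load(open("top.pkl","rb"));S=pickle.load(open("scene.pkl","rb"))
o=lambda p,x0,y0,s:(x0+(p[0]+.5)/s-.5,y0+(p[1]+.5)/s-.5)
t1=lambda p,z:ray(T,o(p,272,130,4),z)[:2]
t2=lambda p,z:ray(T,o(p,160,150,6),z)[:2]
s1=lambda p,z:ray(S,o(p,165,150,3.5),z)[:2]
print("bottle",t1((167,296),70),s1((502,118),61),s1((502,197),0))
print("vial",t1((499,99),55),s1((498,416),55),s1((498,494),0))
print("obottle",t1((433,321),64),s1((307,249),64))
print("ovial",t1((607,466),42),s1((45,335),42)); print("blue",t1((664,402),42))
print("yel",t1((66,320),75),t1((182,428),75)); print("cap",t1((263,213),10)); print("pen",t1((436,252),8),t1((615,341),8))
def box(n,ps,z,f):
    q=np.array([f(p,z) for p in ps]);print(n,q.mean(0).round(1),"sides",np.linalg.norm(np.roll(q,-1,0)-q,axis=1).round(1),"ang",[round(float(np.degrees(np.arctan2(*(np.roll(q,-1,0)-q)[i][::-1]))),1) for i in range(4)]);return q.mean(0)
box("cart top",[(210,24),(252,24),(248,101),(207,101)],50,t1)
box("cart sc",[(684,234),(757,264),(736,280),(660,252)],50,s1)
box("tip top",[(640,241),(697,205),(750,285),(692,321)],45,t1)
box("tip sc",[(90,481),(222,484),(229,545),(78,548)],45,s1)
box("caddy",[(90,87),(560,65),(571,533),(87,556)],18,t2)
box("wide",[(138,106),(286,104),(284,293),(138,293)],24,t2)
box("narrow",[(386,110),(496,107),(499,272),(386,272)],24,t2)
box("sq",[(396,372),(496,368),(496,468),(396,468)],24,t2)
print("cup",t2((213,430),24))
E
python3 m.py
```

```text
bottle [479.79410927 -12.04327445] [482.14427467  -9.75340445] [482.02333369  -9.21459397]
vial [ 617.10231526 -234.80357881] [ 619.4507615  -232.91779882] [ 619.39665944 -232.82162544]
obottle [ 464.56133812 -185.95899705] [ 465.14641993 -184.64519133]
ovial [ 371.8415234 -301.068127 ] [ 373.75883165 -298.15305709]
blue [ 414.05337298 -340.31322987]
yel [463.10660693  53.22631065] [393.31669139 -22.16901624]
cap [547.81032033 -77.17123556]
pen [ 520.95733822 -196.57896984] [ 459.24972989 -317.65184935]
cart top [643.9 -53.2] sides [28.6 54.3 27.7 54.3] ang [-89.9, 177.0, 90.1, -2.1]
cart sc [649.2 -56.3] sides [47.8 19.9 47.6 22.9] ang [-4.0, -101.5, 179.7, 80.1]
tip top [ 507.  -364.1] sides [46.4 63.5 46.6 63. ] ang [-57.8, -149.0, 121.5, 30.8]
tip sc [ 513.6 -365.1] sides [63.6 39.2 68.9 42.3] ang [30.8, -45.3, -145.8, 126.4]
caddy [495.8 259.9] sides [216.9 216.5 216.5 216.3] ang [-87.1, -177.1, 92.8, 3.1]
wide [544.7 313.4] sides [67.8 88.1 66.1 87.2] ang [-89.1, -177.9, 90.1, 3.2]
narrow [548.9 208.6] sides [50.4 77.1 51.3 75.6] ang [-88.3, -177.1, 90.1, 2.3]
sq [443.7 202.8] sides [45.1 45.3 44.8 43.5] ang [-87.6, -178.1, 90.1, 2.3]
cup [438.48866782 307.22345732]
```

Crops agree: the capped bottle has the grey cone (t1 164,303), the capped vial the white cap (t1 499,98), and both empties are open. Sizes check (caddy 216.5 mm, tip box 63x46, cartridge 54x28), and the two cameras agree within about 2-3 mm. Starting with the tip box.

```bash
cat > d.py <<'E'
import sys,numpy as np
from scipy.spatial.transform import Rotation as R
from plant import get_obs
def go(*g):
    o=get_obs();A=R.from_euler("xyz",o["tcp_rot"]);p=np.array(o["tool_pos"])
    B=R.from_euler("xyz",[np.pi,0,g[3]])
    print("dp",(A.inv().apply(np.array(g[:3])-p)/1000).round(4).tolist(),"rot",(A.inv()*B).as_rotvec().round(4).tolist(),"t",o["time"])
a=list(map(float,sys.argv[1:]))
for i in range(0,len(a),4): go(*a[i:i+4])
E
python3 d.py 508 -364 150 .538 508 -364 26 .538
```

```text
dp [0.3733, -0.0234, 0.0762] rot [-0.0013, -0.0003, -0.2292] t 0.1
dp [0.3732, -0.0232, 0.2002] rot [-0.0013, -0.0003, -0.2292] t 0.1
```

```bash
python3 -m pendant '{"dp":[[0.03,-0.002,0],[0.08,-0.005,0.01],[0.14,-0.009,0.03],[0.2,-0.012,0.04],[0.26,-0.016,0.05],[0.32,-0.02,0.065],[0.36,-0.023,0.075],[0.373,-0.023,0.076]],"rotation":[[0,0,-0.03],[0,0,-0.06],[0,0,-0.1],[0,0,-0.14],[0,0,-0.18],[0,0,-0.21],[0,0,-0.229],[0,0,-0.229]]}' 0.075; python3 -m pendant '{"dp":[[0,0,0]],"rotation":[[0,0,0]]}'; python3 d.py 508 -364 26 .538
```

```text
time: 1.1
tool_pos: [509.3, -363.0, 149.1]
tcp_rot: [-3.139, 0.001, 0.541]
contact_force: [-0.2, -0.5, -0.3]
grip_width: 74.9
finger_force: 0.0
time: 1.23
tool_pos: [507.9, -364.8, 150.4]
tcp_rot: [-3.141, 0.001, 0.539]
contact_force: [0.4, 0.1, 0.2]
grip_width: 75.3
finger_force: 0.0
dp [0.0005, -0.0006, 0.1244] rot [-0.0005, 0.0006, 0.0006] t 1.225
```

```bash
python3 -m pendant '{"dp":[[0,0,0.03],[0,0,0.06],[0,0,0.09],[0,0,0.11],[0,0,0.12],[0,0,0.124],[0,0,0.124]],"rotation":[[0,0,0],[0,0,0],[0,0,0],[0,0,0],[0,0,0],[0,0,0],[0,0,0]]}'; python3 -m pendant '{"dp":[[0,0,0],[0,0,0],[0,0,0],[0,0,0],[0,0,0],[0,0,0]],"rotation":[[0,0,0],[0,0,0],[0,0,0],[0,0,0],[0,0,0],[0,0,0]]}' 0.03; python3 -m pendant '{"dp":[[0,0,-0.01],[0,0,-0.04],[0,0,-0.08],[0,0,-0.11],[0,0,-0.124],[0,0,-0.124]],"rotation":[[0,0,0],[0,0,0],[0,0,0],[0,0,0],[0,0,0],[0,0,0]]}'; python3 d.py 546.6 316 150 .05 ; python3 - <<'E'
from h import *
p=vision.capture("scene")["pixels"]; q=vision.capture("top")["pixels"]
crop(np.hstack([p[180:340,120:320],q[100:260,370:570]]),0,0,400,160,2,"pics/g1.png")
E
```

```text
time: 2.1
tool_pos: [507.9, -365.5, 27.4]
tcp_rot: [3.141, -0.0, 0.537]
contact_force: [-0.4, -0.3, 0.1]
grip_width: 75.1
finger_force: 0.0
time: 2.85
tool_pos: [508.2, -365.1, 27.0]
tcp_rot: [3.141, -0.0, 0.538]
contact_force: [-0.1, 0.0, 2.1]
grip_width: 43.7
finger_force: 30.0
time: 3.6
tool_pos: [508.1, -365.1, 151.3]
tcp_rot: [3.14, -0.0, 0.538]
contact_force: [0.1, 0.1, -0.6]
grip_width: 43.6
finger_force: 30.0
dp [0.3819, -0.5652, 0.0007] rot [0.0012, -0.0006, 0.4878] t 3.6
```

View pics/g1.png

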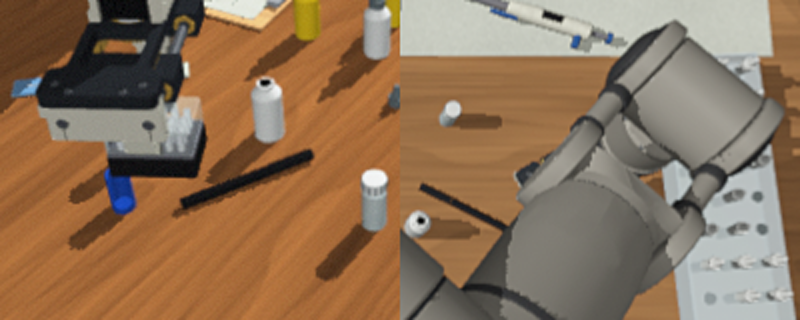

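Tip box held upright, 43.6 mm wide. Carrying it to the wide pocket.

```bash
python3 -m pendant '{"dp":[[0.011,-0.017,0],[0.034,-0.05,0],[0.062,-0.092,0],[0.095,-0.14,0],[0.128,-0.189,0],[0.16,-0.237,0],[0.19,-0.282,0],[0.217,-0.322,0]],"rotation":[[0,0,0.02],[0,0,0.06],[0,0,0.12],[0,0,0.18],[0,0,0.24],[0,0,0.3],[0,0,0.34],[0,0,0.38]]}'; python3 d.py 546.6 316 150 .05
```

```text
time: 4.7
tool_pos: [528.4, 24.8, 149.2]
tcp_rot: [-3.141, 0.003, 0.157]
contact_force: [0.9, 0.6, -0.8]
grip_width: 43.9
finger_force: 30.0
dp [0.0635, -0.2847, -0.0007] rot [-0.0006, 0.0027, 0.1069] t 4.7
```

```bash
python3 -m pendant '{"dp":[[0.01,-0.045,0],[0.02,-0.09,0],[0.031,-0.14,0],[0.042,-0.19,0],[0.053,-0.235,0],[0.06,-0.268,0],[0.063,-0.284,0],[0.063,-0.284,0]],"rotation":[[0,0,0.02],[0,0,0.04],[0,0,0.06],[0,0,0.08],[0,0,0.1],[0,0,0.107],[0,0,0.107],[0,0,0.107]]}'; python3 -m pendant '{"dp":[[0,0,0],[0,0,0]],"rotation":[[0,0,0],[0,0,0]]}'; python3 d.py 546.6 316 60 .05;python3 - <<'E'
from h import *
p=vision.capture("scene")["pixels"]; q=vision.capture("top")["pixels"]
crop(np.hstack([p[100:220,280:440],q[140:260,150:310]]),0,0,320,120,2.5,"pics/g2.png")
E
```

```text
time: 5.7
tool_pos: [546.4, 313.3, 149.5]
tcp_rot: [3.141, 0.002, 0.052]
contact_force: [0.2, -0.4, 0.0]
grip_width: 44.2
finger_force: 30.0
time: 5.95
tool_pos: [547.2, 311.8, 150.8]
tcp_rot: [3.141, 0.0, 0.049]
contact_force: [0.1, -0.3, -0.0]
grip_width: 43.8
finger_force: 30.0
dp [-0.0004, -0.0042, 0.0908] rot [0.0004, 0.0001, -0.0007] t 5.95
```

View pics/g2.png

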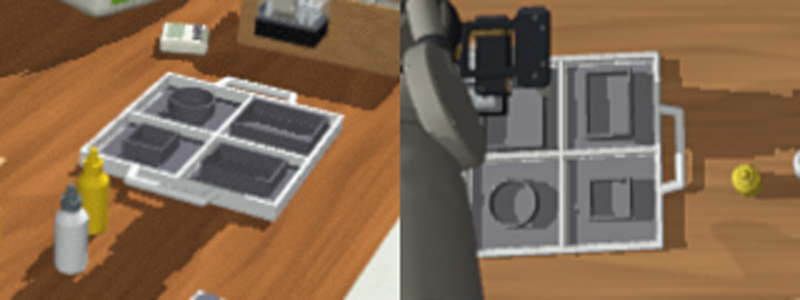

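Box hangs above the wide pocket (upper left cell); the pockets are empty. Shift y and lower it.

```bash
python3 -m pendant '{"dp":[[0,-0.004,0.02],[0,-0.004,0.05],[0,-0.004,0.075],[0,-0.004,0.09],[0,-0.004,0.1],[0,-0.004,0.108],[0,-0.004,0.115],[0,-0.004,0.115]],"rotation":[[0,0,0],[0,0,0],[0,0,0],[0,0,0],[0,0,0],[0,0,0],[0,0,0],[0,0,0]]}'; python3 -m pendant '{"dp":[[0,0,0],[0,0,0]],"rotation":[[0,0,0],[0,0,0]]}'
```

```text
time: 7.05
tool_pos: [546.6, 317.1, 35.4]
tcp_rot: [3.141, 0.0, 0.051]
contact_force: [0.1, 0.1, -0.9]
grip_width: 43.9
finger_force: 30.0
time: 7.3
tool_pos: [547.0, 317.3, 36.1]
tcp_rot: [-3.141, -0.001, 0.051]
contact_force: [-0.1, -0.1, -0.1]
grip_width: 43.4
finger_force: 30.0
```

```bash
python3 -m pendant '{"dp":[[0,0,0.001],[0,0,0.001],[0,0,0.001],[0,0,0.001]],"rotation":[[0,0,0],[0,0,0],[0,0,0],[0,0,0]]}' 0.064; python3 -m pendant '{"dp":[[0,0,-0.02],[0,0,-0.06],[0,0,-0.1],[0,0,-0.115],[0,0,-0.115]],"rotation":[[0,0,0],[0,0,0],[0,0,0],[0,0,0],[0,0,0]]}'; python3 d.py 618.3 -233.8 150 .05
```

```text
time: 7.8
tool_pos: [546.8, 317.2, 34.7]
tcp_rot: [3.142, -0.0, 0.051]
contact_force: [-0.2, 0.4, -0.2]
grip_width: 64.1
finger_force: 0.0
time: 8.43
tool_pos: [547.0, 317.3, 150.1]
tcp_rot: [-3.141, -0.001, 0.051]
contact_force: [0.3, 0.9, 0.2]
grip_width: 63.8
finger_force: 0.0
dp [0.0432, 0.554, -0.0] rot [-0.0004, -0.0014, 0.0008] t 8.425
```

Next the vial.

```bash
python3 -m pendant '{"dp":[[0.002,0.03,0],[0.007,0.085,0],[0.011,0.145,0],[0.016,0.205,0],[0.021,0.265,0],[0.025,0.325,0],[0.03,0.385,0],[0.034,0.44,0]],"rotation":[[0,0,0],[0,0,0],[0,0,0],[0,0,0],[0,0,0],[0,0,0],[0,0,0],[0,0,0]]}'; python3 -m pendant '{"dp":[[0.004,0.05,0],[0.007,0.09,0],[0.009,0.108,0],[0.009,0.114,0],[0.009,0.114,0],[0.009,0.114,0]],"rotation":[[0,0,0],[0,0,0],[0,0,0],[0,0,0],[0,0,0],[0,0,0]]}' 0.06;  python3 d.py 618.3 -233.8 27 .05;python3 - <<'E'
from h import *
p=vision.capture("scene")["pixels"]; q=vision.capture("top")["pixels"]
crop(np.hstack([p[100:340,240:440],q[120:360,150:350]]),0,0,400,240,2,"pics/g3.png")
E
```

```text
time: 9.43
tool_pos: [602.0, -122.4, 147.3]
tcp_rot: [-3.14, 0.003, 0.05]
contact_force: [0.8, 0.0, 0.2]
grip_width: 64.1
finger_force: 0.0
time: 10.18
tool_pos: [617.9, -232.4, 149.8]
tcp_rot: [-3.141, 0.0, 0.052]
contact_force: [0.2, 0.3, 0.4]
grip_width: 60.1
finger_force: 0.0
dp [0.0003, 0.0015, 0.1228] rot [-0.0003, 0.0001, 0.0024] t 10.175
```

View pics/g3.png

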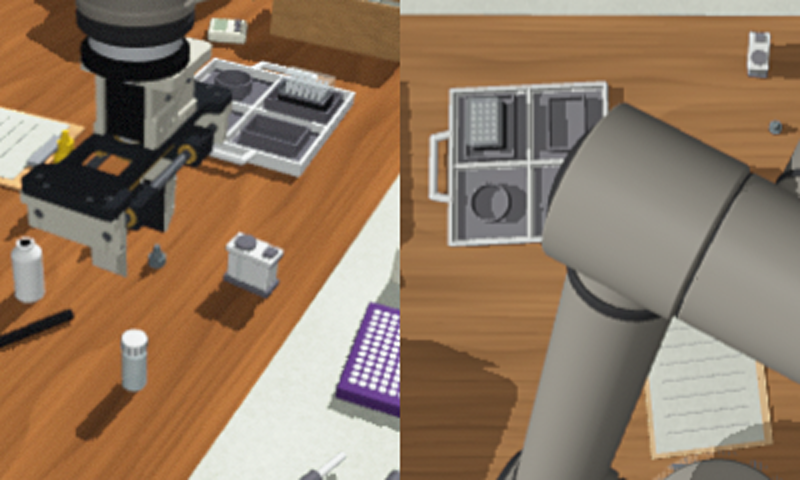

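Tip box stands in the wide pocket (crop 485,125). Before descending I'm checking that the fingertip position projects where the picture shows it (scene about 304,225).

```bash
python3 - <<'E'
from h import *
S=pickle.load(open("scene.pkl","rb"))
print(proj(S,[[618,-233,150],[615,-193,150],[621,-273,150],[618.3,-233.8,55],[618.3,-233.8,0]]))
E
```

```text
[[306.16327624 224.50758594]
 [317.54104861 211.33922745]
 [293.79840121 238.82015678]
 [306.08632134 268.55679961]
 [306.11960272 290.88912016]]
```

It matches. Descend and grip.

```bash
python3 -m pendant '{"dp":[[0,0.001,0.03],[0,0.001,0.06],[0,0.001,0.09],[0,0.001,0.11],[0,0.001,0.12],[0,0.001,0.123],[0,0.001,0.123]],"rotation":[[0,0,0],[0,0,0],[0,0,0],[0,0,0],[0,0,0],[0,0,0],[0,0,0]]}'; python3 -m pendant '{"dp":[[0,0,0],[0,0,0],[0,0,0],[0,0,0],[0,0,0],[0,0,0]],"rotation":[[0,0,0],[0,0,0],[0,0,0],[0,0,0],[0,0,0],[0,0,0]]}' 0.015; python3 -m pendant '{"dp":[[0,0,-0.01],[0,0,-0.04],[0,0,-0.08],[0,0,-0.11],[0,0,-0.123],[0,0,-0.123]],"rotation":[[0,0,0],[0,0,0],[0,0,0],[0,0,0],[0,0,0],[0,0,0]]}'; python3 d.py 447 206 150 .05
```

```text
time: 11.15
tool_pos: [618.3, -235.0, 27.5]
tcp_rot: [3.141, -0.001, 0.051]
contact_force: [-0.3, 0.1, 0.4]
grip_width: 59.9
finger_force: 0.0
time: 11.9
tool_pos: [617.9, -235.0, 26.7]
tcp_rot: [3.141, -0.0, 0.051]
contact_force: [0.6, 0.5, 0.5]
grip_width: 21.2
finger_force: 30.0
time: 12.65
tool_pos: [618.1, -235.1, 150.4]
tcp_rot: [3.141, -0.001, 0.051]
contact_force: [-0.2, 0.0, -0.0]
grip_width: 21.3
finger_force: 30.0
dp [-0.1485, -0.4492, -0.0001] rot [0.0008, -0.0013, 0.0008] t 12.65
```

```bash
python3 -m pendant '{"dp":[[-0.003,-0.01,0],[-0.01,-0.03,0],[-0.02,-0.06,0],[-0.033,-0.1,0],[-0.046,-0.14,0],[-0.059,-0.18,0],[-0.073,-0.22,0],[-0.086,-0.26,0]],"rotation":[[0,0,0],[0,0,0],[0,0,0],[0,0,0],[0,0,0],[0,0,0],[0,0,0],[0,0,0]]}'; python3 -m pendant '{"dp":[[-0.013,-0.04,0],[-0.026,-0.08,0],[-0.038,-0.115,0],[-0.048,-0.145,0],[-0.056,-0.17,0],[-0.061,-0.184,0],[-0.0625,-0.189,0],[-0.0625,-0.189,0]],"rotation":[[0,0,0],[0,0,0],[0,0,0],[0,0,0],[0,0,0],[0,0,0],[0,0,0],[0,0,0]]}';python3 -m pendant '{"dp":[[0,0,0],[0,0,0]],"rotation":[[0,0,0],[0,0,0]]}'; python3 d.py 447 206 35 .05
```

```text
time: 13.65
tool_pos: [516.9, 22.2, 148.4]
tcp_rot: [-3.141, 0.003, 0.051]
contact_force: [-0.4, 0.3, 0.1]
grip_width: 21.1
finger_force: 30.0
time: 14.65
tool_pos: [446.7, 205.7, 149.4]
tcp_rot: [3.141, 0.0, 0.051]
contact_force: [0.4, -0.1, -0.0]
grip_width: 21.2
finger_force: 30.0
time: 14.9
tool_pos: [447.1, 205.4, 149.7]
tcp_rot: [3.141, -0.0, 0.05]
contact_force: [0.2, 0.2, 0.3]
grip_width: 21.1
finger_force: 30.0
dp [-0.0, -0.0006, 0.1147] rot [0.0002, -0.0001, -0.0002] t 14.9
```

```bash
python3 -m pendant '{"dp":[[0,-0.0005,0.02],[0,-0.0005,0.05],[0,-0.0005,0.075],[0,-0.0005,0.09],[0,-0.0005,0.1],[0,-0.0005,0.108],[0,-0.0005,0.115],[0,-0.0005,0.115]],"rotation":[[0,0,0],[0,0,0],[0,0,0],[0,0,0],[0,0,0],[0,0,0],[0,0,0],[0,0,0]]}'; python3 -m pendant '{"dp":[[0,0,0.001],[0,0,0.001]],"rotation":[[0,0,0],[0,0,0]]}';  python3 -m pendant '{"dp":[[0,0,0],[0,0,0],[0,0,0],[0,0,0]],"rotation":[[0,0,0],[0,0,0],[0,0,0],[0,0,0]]}' 0.05; python3 -m pendant '{"dp":[[0,0,-0.02],[0,0,-0.06],[0,0,-0.1],[0,0,-0.115],[0,0,-0.115]],"rotation":[[0,0,0],[0,0,0],[0,0,0],[0,0,0],[0,0,0]]}'; python3 d.py 645 -54 150 -.04
```

```text
time: 15.9
tool_pos: [446.6, 206.4, 34.5]
tcp_rot: [3.141, 0.0, 0.051]
contact_force: [-0.4, -0.4, -0.2]
grip_width: 21.0
finger_force: 30.0
time: 16.15
tool_pos: [446.9, 206.5, 33.9]
tcp_rot: [-3.142, -0.001, 0.051]
contact_force: [-0.4, 0.6, -0.4]
grip_width: 21.3
finger_force: 30.0
time: 16.65
tool_pos: [446.8, 206.4, 33.7]
tcp_rot: [3.142, -0.0, 0.051]
contact_force: [-0.4, 0.3, -0.4]
grip_width: 49.8
finger_force: 0.0
time: 17.27
tool_pos: [447.4, 206.6, 149.7]
tcp_rot: [-3.141, -0.003, 0.051]
contact_force: [0.3, 0.1, 0.9]
grip_width: 49.7
finger_force: 0.0
dp [0.1841, 0.2703, 0.0001] rot [-0.0007, -0.0027, 0.0909] t 17.275
```

Now the cartridge.

```bash
python3 -m pendant '{"dp":[[0.015,0.022,0],[0.045,0.066,0],[0.075,0.11,0],[0.11,0.16,0],[0.145,0.212,0],[0.17,0.25,0],[0.184,0.27,0],[0.184,0.27,0]],"rotation":[[0,0,0],[0,0,0.02],[0,0,0.04],[0,0,0.06],[0,0,0.09],[0,0,0.09],[0,0,0.09],[0,0,0.09]]}' 0.06; python3 -m pendant '{"dp":[[0,0,0],[0,0,0]],"rotation":[[0,0,0],[0,0,0]]}';  python3 d.py 645 -54 26.5 -.04; python3 - <<'E'
from h import *
q=vision.capture("top")["pixels"]; p=vision.capture("scene")["pixels"]
crop(np.hstack([p[100:340,240:440],q[120:360,150:350]]),0,0,400,240,2,"pics/g4.png")
E
```

```text
time: 18.27
tool_pos: [644.1, -55.4, 146.4]
tcp_rot: [-3.141, 0.003, -0.042]
contact_force: [-0.3, 0.5, 0.2]
grip_width: 59.9
finger_force: 0.0
time: 18.52
tool_pos: [643.6, -52.7, 148.5]
tcp_rot: [-3.141, 0.001, -0.038]
contact_force: [-0.8, -0.2, -0.3]
grip_width: 60.0
finger_force: 0.0
dp [0.0015, 0.0013, 0.122] rot [-0.0002, 0.0008, 0.0021] t 18.525
```

View pics/g4.png

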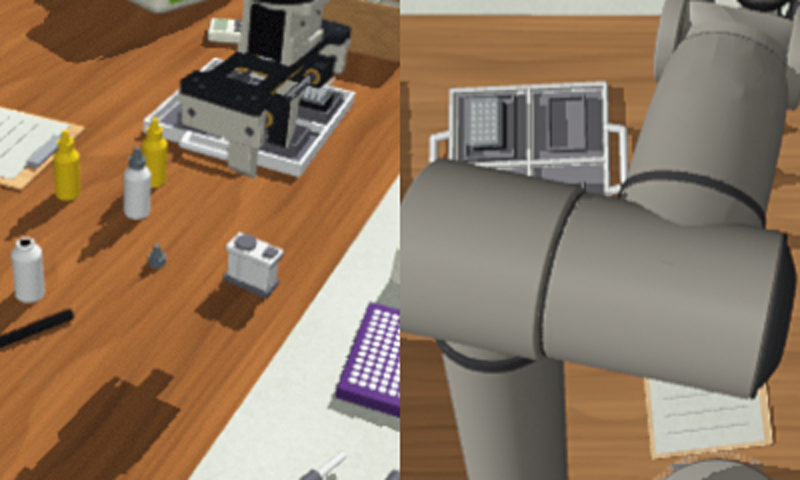

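Cartridge (crop 255,262) stands undisturbed and the gripper is above it; the vial spot is hidden by the arm and I'll check it later.

```bash
python3 -m pendant '{"dp":[[0.002,0.001,0.03],[0.002,0.001,0.06],[0.002,0.001,0.09],[0.002,0.001,0.11],[0.002,0.001,0.12],[0.002,0.001,0.122],[0.002,0.001,0.122]],"rotation":[[0,0,0],[0,0,0],[0,0,0],[0,0,0],[0,0,0],[0,0,0],[0,0,0]]}'; python3 -m pendant '{"dp":[[0,0,0],[0,0,0],[0,0,0],[0,0,0],[0,0,0],[0,0,0]],"rotation":[[0,0,0],[0,0,0],[0,0,0],[0,0,0],[0,0,0],[0,0,0]]}' 0.015; python3 -m pendant '{"dp":[[0,0,-0.01],[0,0,-0.04],[0,0,-0.08],[0,0,-0.11],[0,0,-0.122],[0,0,-0.122]],"rotation":[[0,0,0],[0,0,0],[0,0,0],[0,0,0],[0,0,0],[0,0,0]]}'; python3 d.py 552 211 150 .05
```

```text
time: 19.5
tool_pos: [646.7, -54.9, 27.6]
tcp_rot: [3.141, -0.001, -0.039]
contact_force: [-0.2, -0.1, 0.4]
grip_width: 59.9
finger_force: 0.0
time: 20.25
tool_pos: [646.2, -55.0, 26.8]
tcp_rot: [3.141, -0.0, -0.039]
contact_force: [-0.2, -0.4, 1.8]
grip_width: 27.7
finger_force: 30.0
time: 21.0
tool_pos: [646.3, -55.0, 149.2]
tcp_rot: [3.141, -0.001, -0.039]
contact_force: [0.2, -0.4, -0.4]
grip_width: 27.7
finger_force: 30.0
dp [-0.1047, -0.2621, -0.001] rot [0.0003, -0.0011, -0.0892] t 21.0
```

```bash
python3 -m pendant '{"dp":[[-0.004,-0.01,0],[-0.014,-0.035,0],[-0.03,-0.075,0],[-0.05,-0.125,0],[-0.07,-0.175,0],[-0.088,-0.22,0],[-0.1,-0.25,0],[-0.105,-0.262,0]],"rotation":[[0,0,0],[0,0,-0.02],[0,0,-0.04],[0,0,-0.06],[0,0,-0.089],[0,0,-0.089],[0,0,-0.089],[0,0,-0.089]]}'; python3 -m pendant '{"dp":[[0,0,0],[0,0,0],[0,0,0]],"rotation":[[0,0,0],[0,0,0],[0,0,0]]}'; python3 d.py 552 211 34 .05
```

```text
time: 22.0
tool_pos: [549.4, 213.7, 148.1]
tcp_rot: [3.142, 0.001, 0.054]
contact_force: [-0.2, -0.5, -0.1]
grip_width: 27.6
finger_force: 30.0
time: 22.38
tool_pos: [552.0, 209.8, 148.6]
tcp_rot: [3.141, 0.0, 0.048]
contact_force: [-0.2, 0.4, 0.3]
grip_width: 27.8
finger_force: 30.0
dp [0.0001, -0.0012, 0.1146] rot [0.0003, 0.0001, -0.0018] t 22.375
```

```bash
python3 -m pendant '{"dp":[[0,-0.001,0.02],[0,-0.001,0.05],[0,-0.001,0.075],[0,-0.001,0.09],[0,-0.001,0.1],[0,-0.001,0.108],[0,-0.001,0.1145],[0,-0.001,0.1145]],"rotation":[[0,0,0],[0,0,0],[0,0,0],[0,0,0],[0,0,0],[0,0,0],[0,0,0],[0,0,0]]}'; python3 -m pendant '{"dp":[[0,0,0],[0,0,0]],"rotation":[[0,0,0],[0,0,0]]}';  python3 -m pendant '{"dp":[[0,0,0],[0,0,0],[0,0,0],[0,0,0]],"rotation":[[0,0,0],[0,0,0],[0,0,0],[0,0,0]]}' 0.05; python3 -m pendant '{"dp":[[0,0,-0.02],[0,0,-0.06],[0,0,-0.1],[0,0,-0.115],[0,0,-0.115]],"rotation":[[0,0,0],[0,0,0],[0,0,0],[0,0,0],[0,0,0]]}'; python3 d.py 481 -10.5 150 -.5
```

```text
time: 23.38
tool_pos: [551.7, 212.0, 34.3]
tcp_rot: [-3.142, -0.0, 0.05]
contact_force: [-0.5, 0.9, -0.2]
grip_width: 28.0
finger_force: 30.0
time: 23.62
tool_pos: [551.6, 212.0, 34.4]
tcp_rot: [3.142, -0.0, 0.05]
contact_force: [-0.9, 0.4, -0.5]
grip_width: 27.7
finger_force: 30.0
time: 24.12
tool_pos: [551.5, 212.0, 34.2]
tcp_rot: [3.142, -0.0, 0.05]
contact_force: [0.5, 0.3, -0.2]
grip_width: 50.2
finger_force: 0.0
time: 24.75
tool_pos: [551.7, 212.0, 149.6]
tcp_rot: [-3.141, -0.001, 0.05]
contact_force: [0.8, -0.3, -0.3]
grip_width: 49.9
finger_force: 0.0
dp [-0.0817, 0.2187, -0.0006] rot [-0.0006, -0.0013, 0.5498] t 24.75
```

Finally the bottle, with the tool turned so the fingers clear both yellow look-alikes.

```bash
python3 -m pendant '{"dp":[[-0.01,0.025,0],[-0.027,0.072,0],[-0.044,0.118,0],[-0.06,0.16,0],[-0.073,0.195,0],[-0.08,0.215,0],[-0.082,0.219,0],[-0.082,0.219,0]],"rotation":[[0,0,0.07],[0,0,0.16],[0,0,0.26],[0,0,0.36],[0,0,0.45],[0,0,0.52],[0,0,0.55],[0,0,0.55]]}' 0.056; python3 -m pendant '{"dp":[[0,0,0],[0,0,0],[0,0,0]],"rotation":[[0,0,0],[0,0,0],[0,0,0]]}';  python3 d.py 481 -10.5 28 -.5; python3 - <<'E'
from h import *
q=vision.capture("top")["pixels"]; p=vision.capture("scene")["pixels"]
crop(np.hstack([p[100:260,230:430],q[120:280,150:350]]),0,0,400,160,2,"pics/g5.png")
S=pickle.load(open("scene.pkl","rb"));print(((proj(S,[[481,-10.5,150],[481,-10.5,28]])-[230,100])*2).round())
E
```

```text
time: 25.75
tool_pos: [480.1, -10.5, 148.3]
tcp_rot: [3.141, 0.002, -0.5]
contact_force: [0.4, 0.1, 0.4]
grip_width: 55.9
finger_force: 0.0
time: 26.12
tool_pos: [480.6, -10.4, 149.2]
tcp_rot: [3.142, -0.0, -0.499]
contact_force: [0.3, 0.1, -0.7]
grip_width: 56.2
finger_force: 0.0
dp [0.0004, -0.0001, 0.1212] rot [0.0, -0.0001, 0.0008] t 26.125
[[155.  94.]
 [155. 192.]]
```

View pics/g5.png

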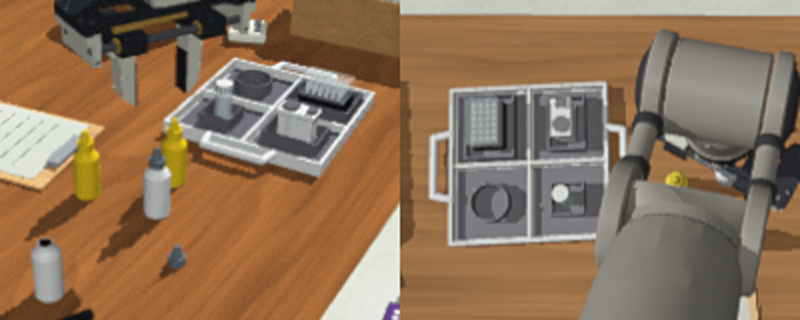

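Tip box, cartridge and vial all stand in their pockets (crop 485,120; 560,118; 562,195), and the fingers (125,90 / 188,75) straddle the bottle axis (155).

```bash
python3 -m pendant '{"dp":[[0,0,0.025],[0,0,0.05],[0,0,0.075],[0,0,0.095],[0,0,0.11],[0,0,0.118],[0,0,0.121],[0,0,0.121]],"rotation":[[0,0,0],[0,0,0],[0,0,0],[0,0,0],[0,0,0],[0,0,0],[0,0,0],[0,0,0]]}'; python3 -m pendant '{"dp":[[0,0,0],[0,0,0],[0,0,0],[0,0,0],[0,0,0],[0,0,0]],"rotation":[[0,0,0],[0,0,0],[0,0,0],[0,0,0],[0,0,0],[0,0,0]]}' 0.02; python3 -m pendant '{"dp":[[0,0,-0.01],[0,0,-0.04],[0,0,-0.08],[0,0,-0.12],[0,0,-0.13],[0,0,-0.13]],"rotation":[[0,0,0],[0,0,0],[0,0,0],[0,0,0],[0,0,0],[0,0,0]]}'; python3 d.py 441.7 310.7 159 -.5
```

```text
time: 27.22
tool_pos: [480.7, -10.9, 28.5]
tcp_rot: [-3.141, -0.001, -0.5]
contact_force: [0.0, -0.1, 0.5]
grip_width: 56.0
finger_force: 0.0
time: 27.98
tool_pos: [480.6, -10.9, 28.4]
tcp_rot: [-3.142, -0.0, -0.5]
contact_force: [0.2, 0.1, 2.2]
grip_width: 29.0
finger_force: 29.9
time: 28.72
tool_pos: [480.4, -10.8, 158.4]
tcp_rot: [-3.141, -0.001, -0.5]
contact_force: [-0.3, 0.5, -0.9]
grip_width: 28.9
finger_force: 29.9
dp [-0.1882, -0.2636, -0.0007] rot [-0.0002, -0.0007, -0.0002] t 28.725
```

```bash
python3 -m pendant '{"dp":[[-0.007,-0.01,0],[-0.024,-0.034,0],[-0.05,-0.07,0],[-0.08,-0.112,0],[-0.115,-0.16,0],[-0.15,-0.21,0],[-0.176,-0.246,0],[-0.188,-0.264,0]],"rotation":[[0,0,0],[0,0,0],[0,0,0],[0,0,0],[0,0,0],[0,0,0],[0,0,0],[0,0,0]]}'; python3 -m pendant '{"dp":[[0,0,0],[0,0,0],[0,0,0]],"rotation":[[0,0,0],[0,0,0],[0,0,0]]}'; python3 d.py 441.7 310.7 35.5 -.5
```

```text
time: 29.72
tool_pos: [440.1, 313.6, 156.3]
tcp_rot: [3.139, 0.002, -0.497]
contact_force: [-0.7, -0.2, -0.5]
grip_width: 29.1
finger_force: 29.9
time: 30.1
tool_pos: [442.1, 310.1, 157.8]
tcp_rot: [3.141, 0.0, -0.501]
contact_force: [-0.0, -0.3, -0.6]
grip_width: 29.8
finger_force: 29.9
dp [-0.0006, -0.0005, 0.1223] rot [0.0009, 0.0003, -0.0015] t 30.1
```

```bash
python3 -m pendant '{"dp":[[0,-0.0005,0.02],[0,-0.0005,0.05],[0,-0.0005,0.078],[0,-0.0005,0.095],[0,-0.0005,0.107],[0,-0.0005,0.116],[0,-0.0005,0.1225],[0,-0.0005,0.1225]],"rotation":[[0,0,0],[0,0,0],[0,0,0],[0,0,0],[0,0,0],[0,0,0],[0,0,0],[0,0,0]]}'; python3 -m pendant '{"dp":[[0,0,0],[0,0,0]],"rotation":[[0,0,0],[0,0,0]]}';  python3 -m pendant '{"dp":[[0,0,0],[0,0,0],[0,0,0],[0,0,0]],"rotation":[[0,0,0],[0,0,0],[0,0,0],[0,0,0]]}' 0.055; python3 -m pendant '{"dp":[[0,0,-0.02],[0,0,-0.06],[0,0,-0.11],[0,0,-0.14],[0,0,-0.15]],"rotation":[[0,0,0],[0,0,0],[0,0,0],[0,0,0],[0,0,0]]}'; python3 d.py 480 -150 180 -.5
```

```text
time: 31.1
tool_pos: [442.6, 311.4, 35.8]
tcp_rot: [-3.141, -0.0, -0.5]
contact_force: [0.3, -0.0, 0.2]
grip_width: 29.2
finger_force: 29.9
time: 31.35
tool_pos: [442.5, 311.5, 36.0]
tcp_rot: [-3.141, -0.0, -0.5]
contact_force: [-0.8, 0.3, 0.1]
grip_width: 29.3
finger_force: 29.9
time: 31.85
tool_pos: [442.4, 311.4, 35.7]
tcp_rot: [3.142, -0.0, -0.5]
contact_force: [-0.1, -0.3, 0.3]
grip_width: 54.7
finger_force: 0.0
time: 32.48
tool_pos: [443.0, 311.8, 187.5]
tcp_rot: [-3.139, -0.002, -0.5]
contact_force: [0.5, 0.5, -1.1]
grip_width: 54.8
finger_force: 0.0
dp [0.2539, 0.3875, 0.007] rot [-0.0028, -0.002, -0.0002] t 32.475
```

Move clear (at 187 mm height) and check.

```bash
python3 -m pendant '{"dp":[[0.02,0.03,0],[0.05,0.075,0],[0.08,0.122,0],[0.11,0.168,0],[0.145,0.22,0],[0.18,0.275,0],[0.21,0.32,0],[0.22,0.336,0]],"rotation":[[0,0,0],[0,0,0],[0,0,0],[0,0,0],[0,0,0],[0,0,0],[0,0,0],[0,0,0]]}'; python3 - <<'E'
from h import *
q=vision.capture("top"); p=vision.capture("scene")["pixels"]
crop(np.hstack([p[110:210,290:430],q["pixels"][150:250,150:290]]),0,0,280,100,2.8,"pics/g6.png")
crop(p,120,120,440,330,2.4,"pics/g7.png")
print(((proj(q,[[441.7,310.7,77],[447,206,62],[552,211,57],[546.6,316,52]])-[150,150]+[140,0])*2.8).round())
E
```

```text
time: 33.48
tool_pos: [473.7, -91.6, 184.5]
tcp_rot: [3.141, 0.002, -0.504]
contact_force: [-0.1, 0.6, 0.8]
grip_width: 54.9
finger_force: 0.0
[[499. 189.]
 [616. 186.]
 [616.  77.]
 [507.  83.]]
```

View pics/g6.png

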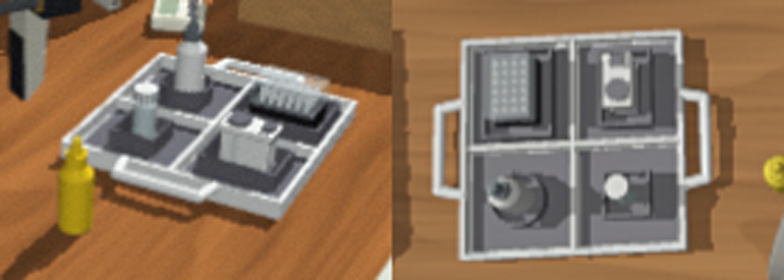

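View pics/g7.png

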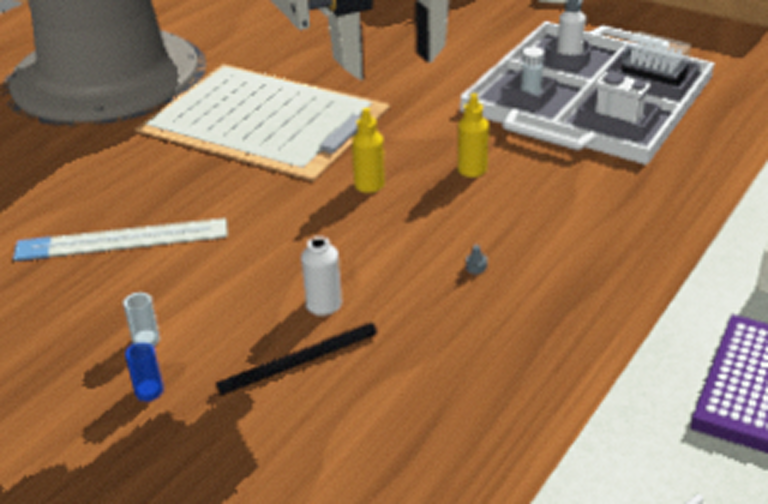

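All four items stand upright in their pockets at the predicted pixels, within about 2-3 px (≈3 mm). The open bottle and open vial are untouched, and the arm is clear.

```bash
python3 -m pendant '{"dp":[[0,0,0],[0,0,0],[0,0,0],[0,0,0]],"rotation":[[0,0,0],[0,0,0],[0,0,0],[0,0,0]]}' | head -2; python3 -c "
from plant import workorder
print(workorder.close_job())"
```

```text
time: 34.08
tool_pos: [474.3, -88.3, 185.8]
the job is handed in; nothing more can be done
None
```

The job is handed in at about 34 s: the last pictures show the bottle, vial, cartridge and tip box upright in their own pockets and both empties standing where they were; the hand-in returned no verdict.

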